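# Reverse a row of sample tubes from one rack to another

## Task

Move the four sample tubes from the green rack into the white rack in reverse order along the row, so that the last sample is read first: the tube nearest the black end of the green rack goes into the slot farthest from the black end of the white rack, and so on along the row (the coloured tabs on the green rack show which tube stood where). Keep the tubes upright, stand each fully down in its slot and let go, and leave the beaker, bottle and pipette where they are.

Things in the scene. Friction and masses are not known exactly. Their poses are not given: they have to be found in the camera images.
- green_rack: Source rack, dark green, fixed, 56 (x) by 258 (y) by 70 mm high; a thick BLACK panel closes its +y end. Origin: on the bench under the middle of the slot row. Four 40 mm square slots in a row at its own y = -82.5, -27.5, +27.5, +82.5 mm, x = 0, open at the top (z = 70 mm); tubes stand on the slot floor at z = 6 mm. Each slot holds one tube at the start.
- white_rack: Destination rack, white, fixed, same make as the green one: 56 (x) by 258 (y) by 70 mm high, BLACK panel at its +y end, origin on the bench under the middle of the slot row, four 40 mm square slots at its own y = -82.5, -27.5, +27.5, +82.5 mm, x = 0, slot floor at z = 6 mm, open at the top (z = 70 mm). Empty at the start.
- purple_tube: Loose sample tube, pale body 29 mm in diameter tapering to a flat 22 mm foot, purple screw cap 34 mm in diameter; 120 mm tall, the cap from 98 to 120 mm; 30 to 65 g. Origin: centre of the foot; z up the tube. It stands upright in a green-rack slot at the start; its yaw is arbitrary.
- yellow_tube: Loose sample tube, pale body 29 mm in diameter tapering to a flat 22 mm foot, yellow screw cap 34 mm in diameter; 120 mm tall, the cap from 98 to 120 mm; 30 to 65 g. Origin: centre of the foot; z up the tube. It stands upright in a green-rack slot at the start; its yaw is arbitrary.
- red_tube: Loose sample tube, pale body 29 mm in diameter tapering to a flat 22 mm foot, red screw cap 34 mm in diameter; 120 mm tall, the cap from 98 to 120 mm; 30 to 65 g. Origin: centre of the foot; z up the tube. It stands upright in a green-rack slot at the start; its yaw is arbitrary.
- blue_tube: Loose sample tube, pale body 29 mm in diameter tapering to a flat 22 mm foot, blue screw cap 34 mm in diameter; 120 mm tall, the cap from 98 to 120 mm; 30 to 65 g. Origin: centre of the foot; z up the tube. It stands upright in a green-rack slot at the start; its yaw is arbitrary.
- purple_clip: Flat purple marker tab, 26 by 26 mm and 4 mm thick, fixed on the near (-x) long rail of the green rack, level with the slot in which the purple-capped tube stands at the start; it stays there. Origin: centre of its underside, at the green rack's own x = -37 mm, z = 70 mm and at that slot's y; axes parallel to the rack's.
- yellow_clip: Flat yellow marker tab, 26 by 26 mm and 4 mm thick, fixed on the near (-x) long rail of the green rack, level with the slot in which the yellow-capped tube stands at the start; it stays there. Origin: centre of its underside, at the green rack's own x = -37 mm, z = 70 mm and at that slot's y; axes parallel to the rack's.
- red_clip: Flat red marker tab, 26 by 26 mm and 4 mm thick, fixed on the near (-x) long rail of the green rack, level with the slot in which the red-capped tube stands at the start; it stays there. Origin: centre of its underside, at the green rack's own x = -37 mm, z = 70 mm and at that slot's y; axes parallel to the rack's.
- blue_clip: Flat blue marker tab, 26 by 26 mm and 4 mm thick, fixed on the near (-x) long rail of the green rack, level with the slot in which the blue-capped tube stands at the start; it stays there. Origin: centre of its underside, at the green rack's own x = -37 mm, z = 70 mm and at that slot's y; axes parallel to the rack's.
- beaker: Bystander: empty glass beaker, 68 mm across and 85 mm high, standing loose beyond the racks. Origin: centre of its underside.
- reagent_bottle: Bystander: squat clear bottle with a black lid, 70 mm across and 130 mm high, standing loose beyond the racks. Origin: centre of its underside.
- pipette: Bystander: grey and white hand pipette, 240 mm long and 26 mm thick, lying loose on the bench beyond the racks. Origin: under the handle; x runs along it to the tip.
There are look-alikes about, which are no part of the job. What is shaped like the red_tube but turquoise is not meant.

How it is judged:
At the end, for the whole second after the job is handed in: Each tube stands in the white rack in the mirror-image slot of the one it had in the green rack (counted from the black ends): within 12 mm of the slot's centre along and across the row, foot on the slot floor (at most 6 mm above it), within 0.12 rad of upright, at rest (((y of purple_clip in the frame of green_rack between -0.0975 and -0.0675 m and y of purple_tube in the frame of white_rack between 0.0705 and 0.0945 m) or (y of purple_clip in the frame of green_rack between -0.0425 and -0.0125 m and y of purple_tube in the frame of white_rack between 0.0155 and 0.0395 m) or (y of purple_clip in the frame of green_rack between 0.0125 and 0.0425 m and y of purple_tube in the frame of white_rack between -0.0395 and -0.0155 m) or (y of purple_clip in the frame of green_rack between 0.0675 and 0.0975 m and y of purple_tube in the frame of white_rack between -0.0945 and -0.0705 m)) and x of purple_tube in the frame of white_rack between -0.012 and 0.012 m and z of purple_tube in the frame of white_rack between 0 and 0.012 m and angle between each of purple_tube, yellow_tube, red_tube, blue_tube's own z axis and vertical below 0.12 rad and linear speed of each of purple_tube, yellow_tube, red_tube, blue_tube below 0.02 m/s and angular speed of each of purple_tube, yellow_tube, red_tube, blue_tube below 0.8 rad/s and ((y of yellow_clip in the frame of green_rack between -0.0975 and -0.0675 m and y of yellow_tube in the frame of white_rack between 0.0705 and 0.0945 m) or (y of yellow_clip in the frame of green_rack between -0.0425 and -0.0125 m and y of yellow_tube in the frame of white_rack between 0.0155 and 0.0395 m) or (y of yellow_clip in the frame of green_rack between 0.0125 and 0.0425 m and y of yellow_tube in the frame of white_rack between -0.0395 and -0.0155 m) or (y of yellow_clip in the frame of green_rack between 0.0675 and 0.0975 m and y of yellow_tube in the frame of white_rack between -0.0945 and -0.0705 m)) and x of yellow_tube in the frame of white_rack between -0.012 and 0.012 m and z of yellow_tube in the frame of white_rack between 0 and 0.012 m and ((y of red_clip in the frame of green_rack between -0.0975 and -0.0675 m and y of red_tube in the frame of white_rack between 0.0705 and 0.0945 m) or (y of red_clip in the frame of green_rack between -0.0425 and -0.0125 m and y of red_tube in the frame of white_rack between 0.0155 and 0.0395 m) or (y of red_clip in the frame of green_rack between 0.0125 and 0.0425 m and y of red_tube in the frame of white_rack between -0.0395 and -0.0155 m) or (y of red_clip in the frame of green_rack between 0.0675 and 0.0975 m and y of red_tube in the frame of white_rack between -0.0945 and -0.0705 m)) and x of red_tube in the frame of white_rack between -0.012 and 0.012 m and z of red_tube in the frame of white_rack between 0 and 0.012 m and ((y of blue_clip in the frame of green_rack between -0.0975 and -0.0675 m and y of blue_tube in the frame of white_rack between 0.0705 and 0.0945 m) or (y of blue_clip in the frame of green_rack between -0.0425 and -0.0125 m and y of blue_tube in the frame of white_rack between 0.0155 and 0.0395 m) or (y of blue_clip in the frame of green_rack between 0.0125 and 0.0425 m and y of blue_tube in the frame of white_rack between -0.0395 and -0.0155 m) or (y of blue_clip in the frame of green_rack between 0.0675 and 0.0975 m and y of blue_tube in the frame of white_rack between -0.0945 and -0.0705 m)) and x of blue_tube in the frame of white_rack between -0.012 and 0.012 m and z of blue_tube in the frame of white_rack between 0 and 0.012 m); the robot touches nothing.
It fails at once if a tube is tipped over (more than 40 degrees) (angle between any of purple_tube, yellow_tube, red_tube, blue_tube's own z axis and vertical above 0.7 rad).
It fails at once if the beaker is shifted by more than 25 mm (distance of beaker from where it was at the start of the episode above 0.025 m).
It fails at once if the reagent bottle is shifted by more than 25 mm (distance of reagent_bottle from where it was at the start of the episode above 0.025 m).
It fails at once if the pipette is shifted by more than 25 mm (distance of pipette from where it was at the start of the episode above 0.025 m).
It also fails if it takes over 112 s, if anything falls off the work surface, if the arm or the gripper's body presses on something with over 40 N, if the wrist force passes 120 N, or if a joint passes its speed limit or range.

## Robot

A 6-joint arm with a two-finger parallel gripper is mounted at the origin on the work surface. World frame = base frame: x ahead of the robot, y to its left, z up, the work surface at z = 0. Lengths are in m, angles in rad, forces in N, time in s.
With the tool pointing down it reaches from about 0.35 to 0.975 m from the base axis. Payload 4.9 kg.
Tool frame: the origin (TCP) lies at the very end of the fingers, on their centre line; the grasp point (between the pads) lies 19 mm behind it (ctrl.grasp_offset is the distance from the TCP to the grasp point, in m); z points along the fingers, y is the line along which they close (so a half turn about z gives the same grasp; the last joint's range is limited). The gripper opens to 85 mm and grips with 20 to 120 N. Pads are 22 mm wide; open, the fingers measure 114 mm over their backs; the gripper's body (76 mm by 85 mm) begins 54 mm behind the grasp point. The pads swing forward as they close: fully open they stand 13 mm farther back than shut.
Start: joints at [-1.317, 0.053, 1.613, -0, 1.476, -0.119], TCP at [0.228, -0.582, 0.231] pointing down, gripper open.
Joint ranges: [-3.01, 3.01], [-1.01, 2.22], [0.06, 2.58], [-1.02, 4.17], [0.09, 2.62], [-3.14, 3.14]. Speed limits (rad/s): [2.57, 2.57, 3.14, 3.14, 3.14, 3.14].

## Interface

Orientations are given as a rotation vector (axis times angle).
In Python, from station import ctrl, optics gives the robot as it stands.
- The arm moves only by the shell command python3 -m handwheel 'ROWS' [OPENING] [FORCE]. ROWS is JSON, a list of rows, each an object of numbers: "tx", "ty", "tz": the shift along the tool's x, y, z in mm; "roll": the turn about the tool's z in rad. A call has 1 to 12 rows; each row shifts and turns the commanded pose from where the row before left it, along the tool's axes as they then stand; what a row does not reach is not made up. A row lasts 1/12 s, in which the tool goes at most 41.7 mm and 7.16 degrees, less where a joint would pass 70% of its speed; a pose out of reach is approached as far as the arm can. A call with a gripper value outside its range is refused whole. OPENING is the finger opening in mm, from 0 to 85.4, set as the call begins (- or left out, the last holds). The fingers move at their own pace and stop on an object; FORCE is the grip in N (left out, the last holds). Time passes only in rows, so rows that do not move let the fingers close. It gives the time, the measured TCP pose, the force, the opening and the grip force at its end, in the units of the state.
- ctrl.get_obs(): the state, without advancing time (a new reading comes with each control period).
- optics.get_image(name): name is "side" or "top" or "wrist"; returns (picture, depth): 420x560x3 uint8, red, green, blue; 420x560 float32, m along the optical axis (not along the pixel's ray), 0 where there is no reading.
- optics.camera_params(name): a dict with "mtx" (3x3 intrinsics, pixels), "k1" (the pictures are not rectified: a ray, as slopes to the right and down, at radius r is drawn at 1 + k1 r^2 times it, then the intrinsics apply), "extrinsics" (4x4, takes a point from camera to world coordinates); the wrist camera has in their place "tool_from_camera" (4x4, takes a point from camera to tool coordinates, whose origin is the TCP and whose axes are the flange's). Camera axes: x right, y down, z forward; pixel columns grow to the right and rows downward; lengths in m; the calibration is good to about 2 mm. A picture is of the moment at which its call begins: read the wrist's pose just before it. camera_params takes no time and is no camera call.
- ctrl.finish_job(): hands the job in; it is judged then, once.
The state is a dict: "t": time; "q": joint angles; "dq": joint speeds; "effort": joint torques, N m; "tool_pos": TCP position; "tool_rot": TCP orientation; "contact_force": force on the tool from outside, world axes, zero at the start; "wrist_torque": the same for the moment, N m; "opening": finger opening in m; "grip_force": force on a finger pad.
Only numpy, scipy, OpenCV 4.12 (cv2) and the standard library are available. Lean on these libraries where they do the work, as an engineer would, in place of code of your own. Each camera call takes 0.05 s, during which the arm holds its last target. There are 200 camera calls.

## Working session

There is one attempt and no reset: what is moved stays moved. The work goes in short steps, Python scripts to look and compute and a shell command to move; the robot and the scene stay as the last step left them, time stands still between calls to the robot, and variables do not carry over. Pictures are saved under pics/ and viewed, at most 14 in all, crops included, and the job is handed in when it is done.

```bash
mkdir -p pics; ls
python3 - <<'E'
from station import ctrl, optics
import cv2, numpy as np
np.set_printoptions(precision=4,suppress=True)
print(ctrl.get_obs()); print(ctrl.grasp_offset)
for n in ("side","top","wrist"):
    p=optics.camera_params(n); print(n,p)
    if n!="wrist":
        im,d=optics.get_image(n); cv2.imwrite(f"pics/{n}0.png",im[:,:,::-1]); np.savez(f"pics/{n}0.npz",im=im,d=d)
E
```

```text
pics
{'t': 0.0, 'q': array([-1.317 ,  0.0533,  1.6143,  0.    ,  1.476 , -0.119 ]), 'dq': array([-0.0019, -0.0025,  0.0011,  0.0002, -0.0016,  0.0003]), 'effort': array([ -0.0011, -39.368 , -37.0177,  -0.0003,   0.007 ,  -0.    ]), 'tool_pos': array([ 0.2275, -0.5815,  0.2301]), 'tool_rot': array([-3.0852, -0.5818,  0.0002]), 'contact_force': array([0.4674, 0.2694, 0.6241]), 'wrist_torque': array([-0.0358, -0.0036,  0.0216]), 'grip_force': 0.0, 'opening': 0.08540882813917443}
0.0187
side {'mtx': array([[385.0778,   0.    , 284.0008],
       [  0.    , 385.0778, 218.3617],
       [  0.    ,   0.    ,   1.    ]]), 'k1': -0.04616175794677893, 'extrinsics': array([[-0.9851, -0.1042,  0.1368,  0.4814],
       [-0.1718,  0.5597, -0.8107,  0.6287],
       [ 0.0079, -0.8222, -0.5692,  0.5411],
       [ 0.    ,  0.    ,  0.    ,  1.    ]])}
top {'mtx': array([[438.5456,   0.    , 274.8683],
       [  0.    , 438.5456, 207.195 ],
       [  0.    ,   0.    ,   1.    ]]), 'k1': -0.0023050182713835717, 'extrinsics': array([[ 0.0161, -0.9811,  0.193 ,  0.4089],
       [-0.9995, -0.0212, -0.0247,  0.0079],
       [ 0.0283, -0.1925, -0.9809,  1.0019],
       [ 0.    ,  0.    ,  0.    ,  1.    ]])}
wrist {'mtx': array([[316.2733,   0.    , 277.0543],
       [  0.    , 316.2733, 206.4164],
       [  0.    ,   0.    ,   1.    ]]), 'k1': -0.014467193819221133, 'tool_from_camera': array([[-0.0002, -0.9553, -0.2957,  0.0765],
       [ 1.    ,  0.0001, -0.0011, -0.0004],
       [ 0.0011, -0.2957,  0.9553, -0.1427],
       [ 0.    ,  0.    ,  0.    ,  1.    ]])}
```

View pics/top0.png

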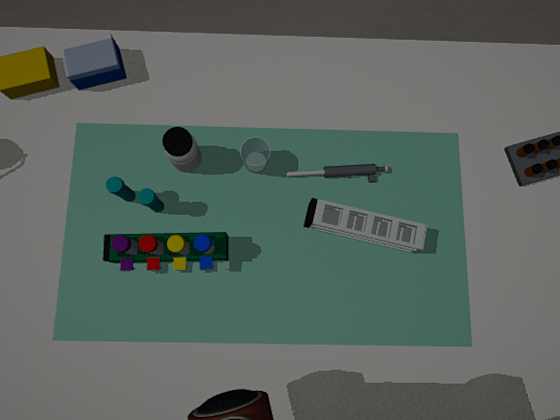

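View pics/side0.png

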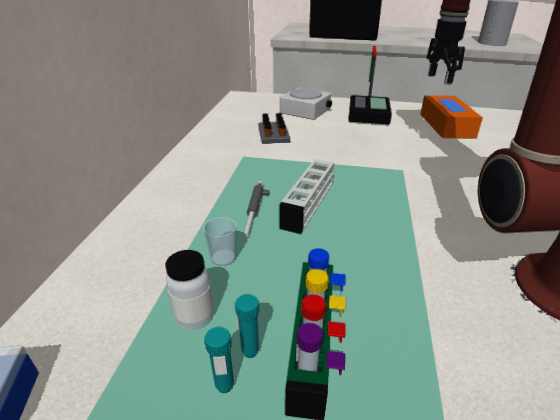

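The top view shows both racks with their black ends to the left (+y). The caps are purple (121,243), red (148,244), yellow (175,244) and blue (202,243), with matching clips below them. The white slots are at (333,216), (357,221), (382,227) and (407,233). The side view agrees, and the turquoise look-alikes stand near (230,340) there. The mapping is purple→slot farthest from black, then red, yellow, and blue→slot nearest black.

```bash
cat > h.py <<'E'
from station import ctrl, optics
import cv2, numpy as np
from scipy.spatial.transform import Rotation as R
np.set_printoptions(precision=4,suppress=True)
HUE={'purple':(140,158),'yellow':(20,35),'red':(0,6),'blue':(108,125)}
def T_tool(o):
    T=np.eye(4); T[:3,:3]=R.from_rotvec(o['tool_rot']).as_matrix(); T[:3,3]=o['tool_pos']; return T
class View:
    def __init__(s,name,f=None):
        s.p=optics.camera_params(name); o=ctrl.get_obs()
        if f: z=np.load(f); s.im,s.d=z['im'],z['d']
        else: s.im,s.d=optics.get_image(name)
        s.T=s.p['extrinsics'] if name!='wrist' else T_tool(o)@s.p['tool_from_camera']
        s.hsv=cv2.cvtColor(s.im,cv2.COLOR_RGB2HSV)
        v,u=np.mgrid[0:420,0:560]
        s.dirs=s.slopes(np.stack([u,v],-1).reshape(-1,2).astype(float)).reshape(420,560,3)
        s.xyz=(s.dirs*s.d[...,None])@s.T[:3,:3].T+s.T[:3,3]; s.xyz[s.d==0]=-9
    def slopes(s,px):
        a=cv2.undistortPoints(np.asarray(px,float).reshape(-1,1,2),s.p['mtx'],np.array([s.p['k1'],0,0,0,0])).reshape(-1,2)
        return np.c_[a,np.ones(len(a))]
    def rays(s,px): return s.T[:3,3], s.slopes(px)@s.T[:3,:3].T
    def plane(s,px,z):
        c,d=s.rays(px); return c+d*((z-c[2])/d[:,2])[:,None]
    def colour(s,n):
        h=s.hsv; a,b=HUE[n]; m=(h[...,0]>=a)&(h[...,0]<=b)
        if n=='red': m|=h[...,0]>=175
        return m&(h[...,1]>120)&(h[...,2]>50)
def tri(v1,p1,v2,p2):
    c1,d1=v1.rays(p1); c2,d2=v2.rays(p2); out=[]
    for a,b in zip(d1,d2):
        t=np.linalg.lstsq(np.c_[a,-b],c2-c1,rcond=None)[0]; x,y=c1+a*t[0],c2+b*t[1]; out.append(np.r_[(x+y)/2,np.linalg.norm(x-y)])
    return np.array(out)
def blob(m):
    n,l,st,c=cv2.connectedComponentsWithStats(m.astype(np.uint8)); 
    if n<2: return None,0
    i=1+st[1:,4].argmax(); return c[i],st[i,4]
E
python3 - <<'E'
from h import *
t=View('top','pics/top0.npz'); s=View('side','pics/side0.npz')
for n in HUE:
    r=[]
    for v in (t,s):
        z=v.xyz[...,2]; a=blob(v.colour(n)&(z>.114)&(z<.14)); b=blob(v.colour(n)&(z>.06)&(z<.085)); r.append((a,b))
        print(n,'cap',a,'clip',b)
    print(' cap',tri(t,[r[0][0][0]],s,[r[1][0][0]]),'top@.12(126)',t.plane([r[0][0][0]],.126),'clip',tri(t,[r[0][1][0]],s,[r[1][1][0]]))
# white rack holes
z=t.xyz[...,2]; m=((z>.062)&(z<.08)).astype(np.uint8); m[:,:295]=0; m[:190]=0; m[260:]=0; m[:,435:]=0
cs,h=cv2.findContours(m,cv2.RETR_CCOMP,cv2.CHAIN_APPROX_NONE)
for c,hh in zip(cs,h[0]):
    if cv2.contourArea(c)>40:
        r=cv2.minAreaRect(t.plane(c.reshape(-1,2),.07)[:,:2].astype(np.float32)); print('hole' if hh[3]>=0 else 'outer',cv2.contourArea(c),r)
E
```

```text
purple cap (array([119.4856, 243.024 ]), np.int32(208)) clip (array([126.2748, 263.9847]), np.int32(131))
purple cap (array([309.4291, 335.6169]), np.int32(543)) clip (array([335.623 , 360.4033]), np.int32(305))
 cap [[0.5022 0.2949 0.1206 0.001 ]] top@.12(126) [[0.5021 0.2931 0.126 ]] clip [[0.4634 0.2929 0.0726 0.0015]]
yellow cap (array([175.2161, 243.4703]), np.int32(236)) clip (array([179.3457, 262.8519]), np.int32(162))
yellow cap (array([316.2474, 279.1947]), np.int32(380)) clip (array([336.6028, 302.6682]), np.int32(214))
 cap [[0.5041 0.1844 0.1197 0.0001]] top@.12(126) [[0.5033 0.1831 0.126 ]] clip [[0.4684 0.1829 0.072  0.0004]]
red cap (array([146.9612, 243.2543]), np.int32(232)) clip (array([152.7181, 263.4631]), np.int32(149))
red cap (array([313.0427, 305.7236]), np.int32(445)) clip (array([336.149 , 329.3529]), np.int32(255))
 cap [[0.5031 0.2406 0.12   0.0004]] top@.12(126) [[0.5027 0.239  0.126 ]] clip [[0.4659 0.2381 0.0726 0.0008]]
blue cap (array([201.8559, 242.7162]), np.int32(229)) clip (array([205.6757, 262.4865]), np.int32(148))
blue cap (array([318.0452, 257.529 ]), np.int32(310)) clip (array([337.3765, 279.3706]), np.int32(170))
 cap [[0.5066 0.1313 0.1193 0.    ]] top@.12(126) [[0.5058 0.1304 0.126 ]] clip [[0.4703 0.128  0.072  0.0001]]
outer 2960.0 ((0.5603066682815552, -0.21330057084560394), (0.25795868039131165, 0.057439472526311874), 77.60662078857422)
hole 339.0 ((0.5417162179946899, -0.29829105734825134), (0.0420817956328392, 0.04282615706324577), 78.00538635253906)
hole 338.0 ((0.5533620715141296, -0.2447519153356552), (0.04222629591822624, 0.042372167110443115), 78.00531005859375)
hole 342.5 ((0.565056562423706, -0.19112099707126617), (0.042431287467479706, 0.04241311550140381), 77.49824523925781)
hole 343.5 ((0.5767583847045898, -0.13754278421401978), (0.04281756281852722, 0.042276691645383835), 78.13756561279297)
```

Caps, clips and holes match the stated sizes: 54.6 mm cap pitch, 55 mm hole pitch, and a 258 x 57 mm rack outline. I'll roll the tool so the fingers close across the row, then go over the green rack.

```bash
python3 -m handwheel '[{"tz":-6,"roll":-0.12},{"tz":-6,"roll":-0.12},{"tz":-6,"roll":-0.12},{"tz":-6,"roll":-0.12},{"tz":-6,"roll":-0.12},{"tz":-6,"roll":-0.12},{"tz":-6,"roll":-0.12},{"tz":-6,"roll":-0.12},{"tz":-6,"roll":-0.12},{"roll":-0.12},{"roll":-0.04},{}]' 85
python3 -m handwheel '[{"tx":35,"ty":15.5},{"tx":35,"ty":15.5},{"tx":35,"ty":15.5},{"tx":35,"ty":15.5},{"tx":35,"ty":15.5},{"tx":35,"ty":15.5},{"tx":35,"ty":15.5},{"tx":35,"ty":15.5},{"tx":35,"ty":15.5},{"tx":35,"ty":15.5},{"tx":35,"ty":15.5},{}]'
python3 -m handwheel '[{"tx":35,"ty":15.5},{"tx":35,"ty":15.5},{"tx":35,"ty":15.5},{"tx":35,"ty":15.5},{"tx":35,"ty":15.5},{"tx":35,"ty":15.5},{"tx":35,"ty":15.5},{"tx":35,"ty":15.5},{"tx":35,"ty":15.5},{},{},{}]'
```

```text
$[0]: bad value
$[0]: bad value
$[0]: bad value
```

```bash
python3 -m handwheel '[{"tx":0,"ty":0,"tz":-6,"roll":-0.12}]' 85; python3 -m handwheel --help | head -20
```

```text
t: 0.18
tool_pos: [0.2273, -0.5809, 0.2349]
tool_rot: [-3.042, -0.768, 0.0]
contact_force: [0.3, 0.1, 0.2]
opening: 0.0849
grip_force: 0.0invalid input: not JSON, or not a number
```

All four keys are needed.

```bash
python3 -m handwheel '[{"tx":0,"ty":0,"tz":-6,"roll":-0.12},{"tx":0,"ty":0,"tz":-6,"roll":-0.12},{"tx":0,"ty":0,"tz":-6,"roll":-0.12},{"tx":0,"ty":0,"tz":-6,"roll":-0.12},{"tx":0,"ty":0,"tz":-6,"roll":-0.12},{"tx":0,"ty":0,"tz":-6,"roll":-0.12},{"tx":0,"ty":0,"tz":-6,"roll":-0.12},{"tx":0,"ty":0,"tz":-6,"roll":-0.12},{"tx":0,"ty":0,"tz":0,"roll":-0.12},{"tx":0,"ty":0,"tz":0,"roll":-0.04},{"tx":0,"ty":0,"tz":0,"roll":0}]' 85
python3 -m handwheel '[{"tx":35,"ty":15.5,"tz":0,"roll":0},{"tx":35,"ty":15.5,"tz":0,"roll":0},{"tx":35,"ty":15.5,"tz":0,"roll":0},{"tx":35,"ty":15.5,"tz":0,"roll":0},{"tx":35,"ty":15.5,"tz":0,"roll":0},{"tx":35,"ty":15.5,"tz":0,"roll":0},{"tx":35,"ty":15.5,"tz":0,"roll":0},{"tx":35,"ty":15.5,"tz":0,"roll":0},{"tx":35,"ty":15.5,"tz":0,"roll":0},{"tx":35,"ty":15.5,"tz":0,"roll":0},{"tx":35,"ty":15.5,"tz":0,"roll":0},{"tx":0,"ty":0,"tz":0,"roll":0}]'
python3 -m handwheel '[{"tx":35,"ty":15.5,"tz":0,"roll":0},{"tx":35,"ty":15.5,"tz":0,"roll":0},{"tx":35,"ty":15.5,"tz":0,"roll":0},{"tx":35,"ty":15.5,"tz":0,"roll":0},{"tx":35,"ty":15.5,"tz":0,"roll":0},{"tx":35,"ty":15.5,"tz":0,"roll":0},{"tx":35,"ty":15.5,"tz":0,"roll":0},{"tx":35,"ty":15.5,"tz":0,"roll":0},{"tx":35,"ty":15.5,"tz":0,"roll":0},{"tx":0,"ty":0,"tz":0,"roll":0},{"tx":0,"ty":0,"tz":0,"roll":0}]'
cat >> h.py <<'E'
def go(x,y,z,yaw):
    "tool-frame mm to target (after the roll) and the roll in rad"
    o=ctrl.get_obs(); M=R.from_rotvec(o['tool_rot']).as_matrix(); cur=np.arctan2(M[1,0],M[0,0])
    c,s=np.cos(yaw),np.sin(yaw); Rt=np.array([[c,s,0],[s,-c,0],[0,0,-1]])
    d=np.array([x,y,z])-o['tool_pos']
    print('yaw %.4f roll %.3f shift'%(cur,cur-yaw),Rt.T@d*1e3,'tilt %.4f'%np.arccos(-M[2,2]),'t',o['t'])
E
python3 - <<'E'
from h import *
v=View('wrist'); cv2.imwrite('pics/w1.png',v.im[:,:,::-1]); np.savez('pics/w1.npz',im=v.im,d=v.d,T=v.T)
go(.506,.131,.26,1.613)
for n in HUE:
    z=v.xyz[...,2]; a=blob(v.colour(n)&(z>.119)&(z<.14)); 
    if a[1]: print(n,a,v.plane([a[0]],.126), 'z', np.median(z[v.colour(n)&(z>.114)]))
E
```

```text
t: 1.1
tool_pos: [0.2276, -0.5818, 0.2848]
tool_rot: [-2.173, -2.268, -0.001]
contact_force: [0.0, -0.4, 0.1]
opening: 0.0852
grip_force: 0.0
t: 2.1
tool_pos: [0.3833, -0.1851, 0.2852]
tool_rot: [-2.166, -2.274, -0.004]
contact_force: [0.3, -0.1, -1.2]
opening: 0.0849
grip_force: 0.0
t: 3.02
tool_pos: [0.508, 0.1313, 0.2844]
tool_rot: [-2.171, -2.269, 0.003]
contact_force: [-0.2, -0.4, 0.4]
opening: 0.0848
grip_force: 0.0
yaw 1.6130 roll 0.000 shift [ 0.8928 -1.8666 24.5914] tilt 0.0017 t 3.0667
purple (array([277.5317,   9.7077]), np.int32(756)) [[0.502  0.2872 0.126 ]] z 0.12602037097678387
yellow (array([274.6173, 134.0684]), np.int32(1053)) [[0.5038 0.1848 0.126 ]] z 0.12595936077173292
red (array([276.121 ,  69.7363]), np.int32(1240)) [[0.5028 0.2403 0.126 ]] z 0.1259669017979856
blue (array([275.1874, 188.3169]), np.int32(934)) [[0.5065 0.1329 0.126 ]] z 0.125895866149744
```

View pics/w1.png

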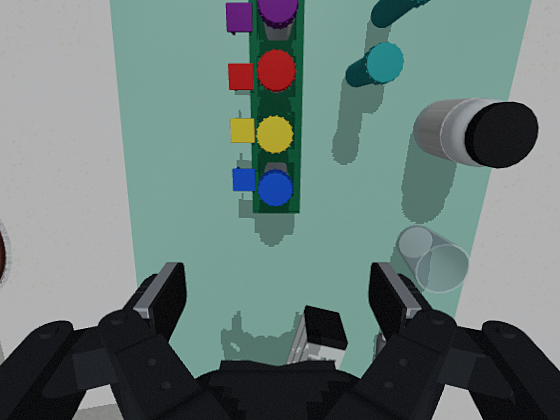

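The wrist view shows the four caps in column 275 (blue 188, yellow 134, red 70, purple 10) with tops at z = 0.126. That agrees with the top/side triangulation within about 2 mm. Next I grasp blue across the row.

```bash
python3 -m handwheel '[{"tx":0.5,"ty":-1.9,"tz":30,"roll":0},{"tx":0,"ty":0,"tz":30,"roll":0},{"tx":0,"ty":0,"tz":30,"roll":0},{"tx":0,"ty":0,"tz":30,"roll":0},{"tx":0,"ty":0,"tz":25,"roll":0},{"tx":0,"ty":0,"tz":20,"roll":0},{"tx":0,"ty":0,"tz":15,"roll":0},{"tx":0,"ty":0,"tz":11,"roll":0},{"tx":0,"ty":0,"tz":0,"roll":0},{"tx":0,"ty":0,"tz":0,"roll":0}]'
python3 -m handwheel '[{"tx":0,"ty":0,"tz":0,"roll":0},{"tx":0,"ty":0,"tz":0,"roll":0},{"tx":0,"ty":0,"tz":0,"roll":0},{"tx":0,"ty":0,"tz":0,"roll":0},{"tx":0,"ty":0,"tz":0,"roll":0},{"tx":0,"ty":0,"tz":0,"roll":0},{"tx":0,"ty":0,"tz":0,"roll":0},{"tx":0,"ty":0,"tz":0,"roll":0},{"tx":0,"ty":0,"tz":0,"roll":0},{"tx":0,"ty":0,"tz":0,"roll":0}]' 20 40
python3 - <<'E'
from h import *
v=View('wrist'); cv2.imwrite('pics/w2.png',v.im[:,:,::-1])
E
```

```text
t: 3.9
tool_pos: [0.5059, 0.1298, 0.0943]
tool_rot: [-2.176, -2.266, 0.001]
contact_force: [0.1, 0.9, 0.5]
opening: 0.0848
grip_force: 0.0
t: 4.73
tool_pos: [0.5066, 0.1309, 0.0953]
tool_rot: [2.174, 2.267, 0.001]
contact_force: [-1.1, 0.2, 5.8]
opening: 0.0328
grip_force: 39.6
```

View pics/w2.png

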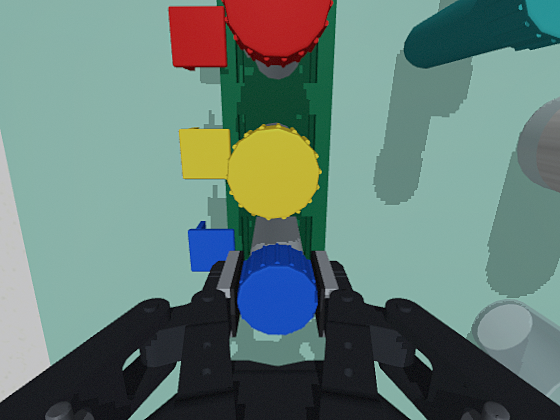

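The pads hold the blue cap at (277,290) between (235,280) and (325,280), opening 32.8 mm, grip 39.6 N. Lifting now, then measuring the tube's offset in the hand.

```bash
python3 -m handwheel '[{"tx":0,"ty":0,"tz":-10,"roll":0},{"tx":0,"ty":0,"tz":-20,"roll":0},{"tx":0,"ty":0,"tz":-30,"roll":0},{"tx":0,"ty":0,"tz":-35,"roll":0},{"tx":0,"ty":0,"tz":-35,"roll":0},{"tx":0,"ty":0,"tz":-20,"roll":0},{"tx":0,"ty":0,"tz":-10,"roll":0},{"tx":0,"ty":0,"tz":0,"roll":0},{"tx":0,"ty":0,"tz":0,"roll":0}]'
cat >> h.py <<'E'
def inhand(n):
    v=View('wrist'); s=View('side'); o=ctrl.get_obs(); z=v.xyz[...,2]; m=v.colour(n)&(z>o['tool_pos'][2]-.01)
    zt=np.percentile(z[m],90); a=blob(m&(z>zt-.004)); p=v.plane([a[0]],zt)[0]
    print(n,'cap top',p,'minus tcp mm',(p-o['tool_pos'])*1e3,'area',a[1])
    zs=s.xyz; c=o['tool_pos']
    b=(abs(zs[...,0]-c[0])<.03)&(abs(zs[...,1]-c[1])<.03)&(zs[...,2]<c[2]-.02)&(zs[...,2]>c[2]-.13)
    q=zs[b]; print('body pts',len(q),'lowest z',np.percentile(q[:,2],1) if len(q) else None)
    for a0 in (.03,.07): # lean check: mean x of the body near top and foot
        k=abs(q[:,2]-(c[2]-a0))<.012
        if k.any(): print('  x,y at -%d mm'%(a0*1e3),np.median(q[k],0))
    go(*c,0)
    return v,s
def slot(i):
    "white slot i (0 = nearest black) targets, from the hole fit"
    H=np.array([[.57676,-.13754],[.56506,-.19112],[.55336,-.24475],[.54172,-.29829]]); return H[i]
E
python3 - <<'E'
from h import *
v,s=inhand('blue'); cv2.imwrite('pics/s2.png',s.im[:,:,::-1])
x,y=slot(0); go(x,y,.25,1.356)
E
```

```text
t: 5.53
tool_pos: [0.5057, 0.1307, 0.2534]
tool_rot: [-2.174, -2.267, 0.001]
contact_force: [0.2, -0.6, -0.8]
opening: 0.033
grip_force: 39.8
blue cap top [0.5064 0.1339 0.2847] minus tcp mm [ 1.4871  3.2482 33.1646] area 4710
body pts 617 lowest z 0.16478367795509577
  x,y at -30 mm [0.5052 0.1437 0.2206]
  x,y at -70 mm [0.5048 0.1432 0.1825]
yaw 1.6128 roll 1.613 shift [0. 0. 0.] tilt 0.0044 t 5.6333
yaw 1.6128 roll 0.257 shift [-246.671   127.4005    1.5351] tilt 0.0044 t 5.6333
```

View pics/s2.png

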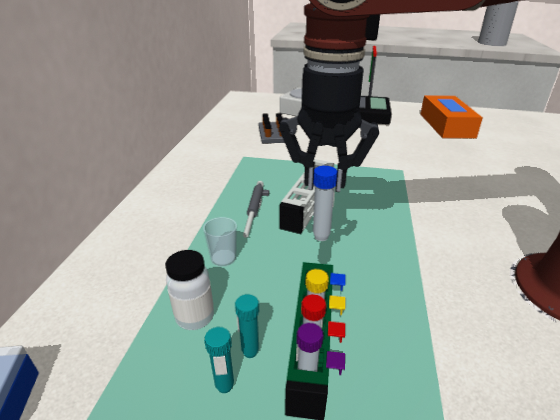

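The side view shows the blue tube at (323,205) hanging upright with its foot near z = 0.165. It sits 2–3 mm along tool +x. Next: move over the slot nearest the black end.

```bash
python3 -m handwheel '[{"tx":0,"ty":0,"tz":0,"roll":0.1},{"tx":0,"ty":0,"tz":0,"roll":0.1},{"tx":0,"ty":0,"tz":0,"roll":0.057},{"tx":-20,"ty":10,"tz":0,"roll":0},{"tx":-33,"ty":17,"tz":0,"roll":0},{"tx":-33,"ty":17,"tz":0,"roll":0},{"tx":-33,"ty":17,"tz":0,"roll":0},{"tx":-33,"ty":17,"tz":0,"roll":0},{"tx":-33,"ty":17,"tz":0,"roll":0},{"tx":-33,"ty":17,"tz":0,"roll":0},{"tx":-20,"ty":10,"tz":0,"roll":0},{"tx":-11,"ty":5,"tz":0,"roll":0}]'
python3 -m handwheel '[{"tx":0,"ty":0,"tz":0,"roll":0},{"tx":0,"ty":0,"tz":0,"roll":0},{"tx":0,"ty":0,"tz":0,"roll":0}]' >/dev/null
python3 - <<'E'
from h import *
v,s=inhand('blue'); cv2.imwrite('pics/w3.png',v.im[:,:,::-1]); x,y=slot(0); go(x,y,.0945,1.356)
# white holes in wrist view
z=v.xyz[...,2]; x=v.xyz[...,0]
m=((z>.062)&(z<.08)).astype(np.uint8)
cs,h=cv2.findContours(m,cv2.RETR_CCOMP,cv2.CHAIN_APPROX_NONE)
for c,hh in zip(cs,h[0]):
    if cv2.contourArea(c)>400: print('hole' if hh[3]>=0 else 'outer',cv2.contourArea(c),cv2.minAreaRect(v.plane(c.reshape(-1,2),.07)[:,:2].astype(np.float32)))
E
```

```text
t: 6.63
tool_pos: [0.5763, -0.1421, 0.2513]
tool_rot: [-2.447, -1.964, 0.004]
contact_force: [-0.2, 0.8, -0.3]
opening: 0.0329
grip_force: 39.8
blue cap top [ 0.5778 -0.1351  0.2847] minus tcp mm [ 1.0401  2.918  30.5691] area 4699
body pts 385 lowest z 0.16669680230055023
  x,y at -30 mm [ 0.5756 -0.1253  0.2239]
  x,y at -70 mm [ 0.5767 -0.1255  0.1851]
yaw 1.3577 roll 1.358 shift [0. 0. 0.] tilt 0.0006 t 6.9833
yaw 1.3577 roll 0.002 shift [  0.4429  -0.1349 159.6325] tilt 0.0006 t 6.9833
outer 446.5 ((0.5364931225776672, -0.3276056945323944), (0.020926693454384804, 0.0546036958694458), 77.82102966308594)
outer 2512.0 ((0.5756546854972839, -0.15042363107204437), (0.12907256186008453, 0.05600866302847862), 77.66708374023438)
```

View pics/w3.png

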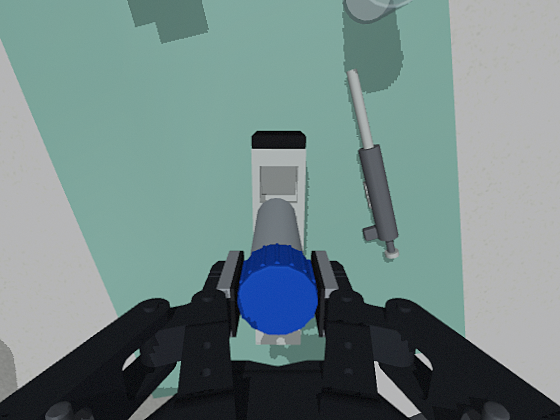

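The wrist view has the white slot under the tube, with its visible part at (279,182), and the tube is centred on the rack (x 252–306). Shift −2 mm and descend.

```bash
python3 -m handwheel '[{"tx":-2,"ty":0.5,"tz":10,"roll":0},{"tx":0,"ty":0,"tz":25,"roll":0},{"tx":0,"ty":0,"tz":25,"roll":0},{"tx":0,"ty":0,"tz":20,"roll":0},{"tx":0,"ty":0,"tz":20,"roll":0},{"tx":0,"ty":0,"tz":15,"roll":0},{"tx":0,"ty":0,"tz":15,"roll":0},{"tx":0,"ty":0,"tz":15,"roll":0},{"tx":0,"ty":0,"tz":10,"roll":0},{"tx":0,"ty":0,"tz":0,"roll":0},{"tx":0,"ty":0,"tz":0,"roll":0}]'
```

```text
t: 7.9
tool_pos: [0.5768, -0.1412, 0.0989]
tool_rot: [-2.446, -1.97, 0.001]
contact_force: [-1.0, 0.7, 0.6]
opening: 0.0327
grip_force: 40.1
```

```bash
python3 -m handwheel '[{"tx":0,"ty":0,"tz":2,"roll":0},{"tx":0,"ty":0,"tz":1.5,"roll":0},{"tx":0,"ty":0,"tz":0,"roll":0},{"tx":0,"ty":0,"tz":0,"roll":0}]'
python3 -m handwheel '[{"tx":0,"ty":0,"tz":0,"roll":0},{"tx":0,"ty":0,"tz":0,"roll":0},{"tx":0,"ty":0,"tz":0,"roll":0},{"tx":0,"ty":0,"tz":0,"roll":0},{"tx":0,"ty":0,"tz":0,"roll":0},{"tx":0,"ty":0,"tz":0,"roll":0}]' 80
python3 -m handwheel '[{"tx":0,"ty":0,"tz":-10,"roll":0},{"tx":0,"ty":0,"tz":-25,"roll":0},{"tx":0,"ty":0,"tz":-40,"roll":0},{"tx":0,"ty":0,"tz":-40,"roll":0},{"tx":0,"ty":0,"tz":-30,"roll":0},{"tx":0,"ty":0,"tz":-10,"roll":0},{"tx":0,"ty":0,"tz":0,"roll":0},{"tx":0,"ty":0,"tz":0,"roll":0}]'
cat >> h.py <<'E'
def placed(v,n):
    z=v.xyz[...,2]; y=v.xyz[...,1]; m=v.colour(n)&(z>.1)&(y<-.05)&(y>-.4)
    if m.any():
        zt=np.percentile(z[m],90); a=blob(m&(z>zt-.005)); p=v.plane([a[0]],zt)[0]; H=np.array([slot(i) for i in range(4)])
        e=p[:2]-H; k=np.linalg.norm(e,axis=1).argmin(); ya=-.2148
        print(n,'cap top',p,'slot',k,'own x,y err mm',np.array([[np.cos(ya),np.sin(ya)],[-np.sin(ya),np.cos(ya)]])@e[k]*1e3,'area',a[1])
E
python3 - <<'E'
from h import *
v=View('wrist'); placed(v,'blue'); cv2.imwrite('pics/w4.png',v.im[:,:,::-1]); placed(View('top'),'blue')
go(.5035,.184,.255,1.613)
E
```

```text
t: 8.23
tool_pos: [0.5773, -0.1417, 0.0963]
tool_rot: [2.446, 1.97, 0.001]
contact_force: [1.2, 0.3, -0.6]
opening: 0.0329
grip_force: 40.1
t: 8.73
tool_pos: [0.5771, -0.1417, 0.0959]
tool_rot: [2.447, 1.97, 0.0]
contact_force: [-0.4, 0.4, -0.7]
opening: 0.08
grip_force: 0.0
t: 9.4
tool_pos: [0.577, -0.1416, 0.2509]
tool_rot: [2.447, 1.97, 0.0]
contact_force: [0.2, 0.1, -0.1]
opening: 0.0804
grip_force: 0.0
blue cap top [ 0.5778 -0.1398  0.1269] slot 0 own x,y err mm [ 1.5248 -1.9887] area 1107
blue cap top [ 0.5438 -0.1168  0.3254] slot 0 own x,y err mm [-36.6053  13.259 ] area 4
yaw 1.3558 roll -0.257 shift [327.9806 -58.6022  -6.9936] tilt 0.0044 t 9.5
```

View pics/w4.png

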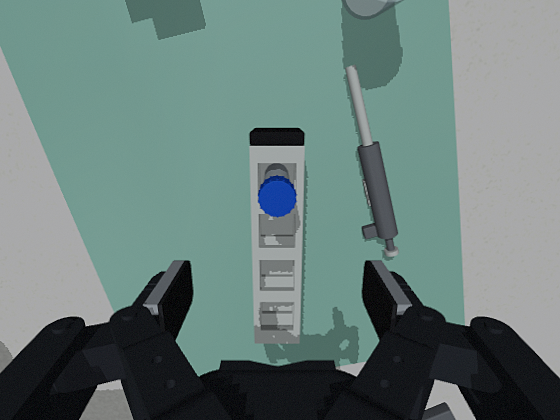

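Blue stands in slot 0 with its cap top at z = 0.127 and a 2 mm error; its cap is at (277,196) in the picture. Next is yellow.

```bash
python3 -m handwheel '[{"tx":0,"ty":0,"tz":0,"roll":-0.1},{"tx":0,"ty":0,"tz":0,"roll":-0.1},{"tx":0,"ty":0,"tz":0,"roll":-0.057},{"tx":36.4,"ty":-6.5,"tz":0,"roll":0},{"tx":36.4,"ty":-6.5,"tz":0,"roll":0},{"tx":36.4,"ty":-6.5,"tz":0,"roll":0},{"tx":36.4,"ty":-6.5,"tz":0,"roll":0},{"tx":36.4,"ty":-6.5,"tz":0,"roll":0},{"tx":36.4,"ty":-6.5,"tz":0,"roll":0},{"tx":36.4,"ty":-6.5,"tz":0,"roll":0},{"tx":36.4,"ty":-6.5,"tz":0,"roll":0},{"tx":36.4,"ty":-6.5,"tz":0,"roll":0}]'
python3 -m handwheel '[{"tx":0,"ty":0,"tz":0,"roll":0},{"tx":0,"ty":0,"tz":0,"roll":0},{"tx":0,"ty":0,"tz":0,"roll":0}]' >/dev/null
cat >> h.py <<'E'
def caps(v,lo=0.05):
    z=v.xyz[...,2]
    for n in HUE:
        m=v.colour(n)&(z>.119)&(z<.14)&(v.xyz[...,1]>lo); a=blob(m)
        if a[1]: print(n,a[1],v.plane([a[0]],np.median(z[m]))[0])
E
python3 - <<'E'
from h import *
v=View('wrist'); caps(v)
go(.5035,.184,.0945,1.613)
E
```

```text
t: 10.5
tool_pos: [0.5029, 0.1846, 0.2478]
tool_rot: [-2.173, -2.266, 0.006]
contact_force: [0.7, 0.2, -0.4]
opening: 0.0799
grip_force: 0.0
purple 1569 [0.5017 0.2941 0.126 ]
yellow 1184 [0.5038 0.1858 0.1258]
red 1338 [0.5027 0.2406 0.126 ]
yaw 1.6119 roll -0.001 shift [  1.8257  -0.9618 154.7213] tilt 0.0027 t 10.8
```

```bash
python3 -m handwheel '[{"tx":3,"ty":0,"tz":20,"roll":0},{"tx":0,"ty":0,"tz":30,"roll":0},{"tx":0,"ty":0,"tz":30,"roll":0},{"tx":0,"ty":0,"tz":25,"roll":0},{"tx":0,"ty":0,"tz":20,"roll":0},{"tx":0,"ty":0,"tz":20,"roll":0},{"tx":0,"ty":0,"tz":10,"roll":0},{"tx":0,"ty":0,"tz":0,"roll":0},{"tx":0,"ty":0,"tz":0,"roll":0}]'
python3 -m handwheel '[{"tx":0,"ty":0,"tz":0,"roll":0},{"tx":0,"ty":0,"tz":0,"roll":0},{"tx":0,"ty":0,"tz":0,"roll":0},{"tx":0,"ty":0,"tz":0,"roll":0},{"tx":0,"ty":0,"tz":0,"roll":0},{"tx":0,"ty":0,"tz":0,"roll":0},{"tx":0,"ty":0,"tz":0,"roll":0},{"tx":0,"ty":0,"tz":0,"roll":0},{"tx":0,"ty":0,"tz":0,"roll":0},{"tx":0,"ty":0,"tz":0,"roll":0}]' 20 40
python3 -m handwheel '[{"tx":0,"ty":0,"tz":-10,"roll":0},{"tx":0,"ty":0,"tz":-20,"roll":0},{"tx":0,"ty":0,"tz":-30,"roll":0},{"tx":0,"ty":0,"tz":-35,"roll":0},{"tx":0,"ty":0,"tz":-35,"roll":0},{"tx":0,"ty":0,"tz":-20,"roll":0},{"tx":0,"ty":0,"tz":-10,"roll":0},{"tx":0,"ty":0,"tz":0,"roll":0},{"tx":0,"ty":0,"tz":0,"roll":0}]'
python3 - <<'E'
from h import *
inhand('yellow'); x,y=slot(1); go(x,y,.254,1.356)
E
```

```text
t: 11.55
tool_pos: [0.5049, 0.1853, 0.0956]
tool_rot: [-2.176, -2.266, 0.001]
contact_force: [0.5, -0.7, 0.5]
opening: 0.0799
grip_force: 0.0
t: 12.38
tool_pos: [0.5054, 0.1865, 0.0972]
tool_rot: [2.173, 2.267, 0.002]
contact_force: [-0.4, -0.6, 5.4]
opening: 0.0333
grip_force: 39.5
t: 13.13
tool_pos: [0.5044, 0.1861, 0.255]
tool_rot: [-2.174, -2.267, 0.001]
contact_force: [-0.4, 0.4, -0.6]
opening: 0.0329
grip_force: 39.9
yellow cap top [0.5052 0.1866 0.2845] minus tcp mm [ 1.5902  0.6751 31.4742] area 4529
body pts 701 lowest z 0.16448698643627657
  x,y at -30 mm [0.5029 0.1963 0.2224]
  x,y at -70 mm [0.5023 0.1958 0.1846]
yaw 1.6128 roll 1.613 shift [0. 0. 0.] tilt 0.0043 t 13.2333
yaw 1.6128 roll 0.257 shift [-355.2928  140.4386   -0.9485] tilt 0.0043 t 13.2333
```

```bash
python3 -m handwheel '[{"tx":0,"ty":0,"tz":0,"roll":0.1},{"tx":0,"ty":0,"tz":0,"roll":0.1},{"tx":-15,"ty":6,"tz":0,"roll":0.057},{"tx":-35,"ty":14,"tz":0,"roll":0},{"tx":-37,"ty":15,"tz":0,"roll":0},{"tx":-37,"ty":15,"tz":0,"roll":0},{"tx":-37,"ty":15,"tz":0,"roll":0},{"tx":-37,"ty":15,"tz":0,"roll":0},{"tx":-37,"ty":15,"tz":0,"roll":0},{"tx":-37,"ty":15,"tz":0,"roll":0},{"tx":-37,"ty":15,"tz":0,"roll":0},{"tx":-30,"ty":11,"tz":0,"roll":0}]'
python3 -m handwheel '[{"tx":-16,"ty":5,"tz":0,"roll":0},{"tx":0,"ty":0,"tz":0,"roll":0},{"tx":0,"ty":0,"tz":0,"roll":0},{"tx":0,"ty":0,"tz":0,"roll":0}]' >/dev/null
python3 - <<'E'
from h import *
inhand('yellow'); x,y=slot(1); go(x,y,.0965,1.356)
E
```

```text
t: 14.23
tool_pos: [0.5652, -0.1763, 0.2529]
tool_rot: [-2.446, -1.966, 0.004]
contact_force: [0.8, 0.2, -1.0]
opening: 0.0329
grip_force: 40.0
yellow cap top [ 0.568  -0.1888  0.284 ] minus tcp mm [ 0.4574  0.1527 28.6396] area 4517
body pts 356 lowest z 0.16731797059380296
  x,y at -30 mm [ 0.5657 -0.1786  0.2248]
  x,y at -70 mm [ 0.5653 -0.1789  0.1864]
yaw 1.3577 roll 1.358 shift [0. 0. 0.] tilt 0.0010 t 14.6667
yaw 1.3577 roll 0.002 shift [ -2.6639  -1.9471 158.8856] tilt 0.0010 t 14.6667
```

```bash
python3 -m handwheel '[{"tx":-2.5,"ty":-1.2,"tz":10,"roll":0},{"tx":0,"ty":0,"tz":25,"roll":0},{"tx":0,"ty":0,"tz":25,"roll":0},{"tx":0,"ty":0,"tz":20,"roll":0},{"tx":0,"ty":0,"tz":20,"roll":0},{"tx":0,"ty":0,"tz":15,"roll":0},{"tx":0,"ty":0,"tz":15,"roll":0},{"tx":0,"ty":0,"tz":15,"roll":0},{"tx":0,"ty":0,"tz":8,"roll":0},{"tx":0,"ty":0,"tz":4,"roll":0},{"tx":0,"ty":0,"tz":0,"roll":0},{"tx":0,"ty":0,"tz":0,"roll":0}]'
```

```text
t: 15.67
tool_pos: [0.5663, -0.1926, 0.0993]
tool_rot: [2.446, 1.97, 0.001]
contact_force: [-0.7, 0.1, -1.7]
opening: 0.0327
grip_force: 40.0
```

```bash
python3 -m handwheel '[{"tx":0,"ty":0,"tz":1.5,"roll":0},{"tx":0,"ty":0,"tz":1,"roll":0},{"tx":0,"ty":0,"tz":0,"roll":0},{"tx":0,"ty":0,"tz":0,"roll":0}]'
python3 -m handwheel '[{"tx":0,"ty":0,"tz":0,"roll":0},{"tx":0,"ty":0,"tz":0,"roll":0},{"tx":0,"ty":0,"tz":0,"roll":0},{"tx":0,"ty":0,"tz":0,"roll":0},{"tx":0,"ty":0,"tz":0,"roll":0},{"tx":0,"ty":0,"tz":0,"roll":0}]' 80
python3 -m handwheel '[{"tx":0,"ty":0,"tz":-10,"roll":0},{"tx":0,"ty":0,"tz":-25,"roll":0},{"tx":0,"ty":0,"tz":-40,"roll":0},{"tx":0,"ty":0,"tz":-40,"roll":0},{"tx":0,"ty":0,"tz":-30,"roll":0},{"tx":0,"ty":0,"tz":-10,"roll":0},{"tx":0,"ty":0,"tz":0,"roll":0},{"tx":0,"ty":0,"tz":0,"roll":0}]'
python3 - <<'E'
from h import *
v=View('wrist'); placed(v,'blue'); placed(v,'yellow')
go(.5035,.24,.255,1.613)
E
```

```text
t: 16.0
tool_pos: [0.5665, -0.193, 0.0973]
tool_rot: [2.446, 1.969, 0.001]
contact_force: [-0.2, 1.8, 3.2]
opening: 0.0329
grip_force: 40.2
t: 16.5
tool_pos: [0.5659, -0.1927, 0.0961]
tool_rot: [-2.447, -1.97, 0.0]
contact_force: [-0.3, 0.4, 0.3]
opening: 0.0799
grip_force: 0.0
t: 17.17
tool_pos: [0.5659, -0.1927, 0.2514]
tool_rot: [2.447, 1.97, 0.0]
contact_force: [-0.4, -0.8, -0.2]
opening: 0.0802
grip_force: 0.0
blue cap top [ 0.5769 -0.14    0.127 ] slot 0 own x,y err mm [ 0.681  -2.3944] area 1281
yellow cap top [ 0.5624 -0.1921  0.127 ] slot 1 own x,y err mm [-2.3812 -1.5526] area 1100
yaw 1.3558 roll -0.257 shift [434.5721 -43.4006  -5.4933] tilt 0.0026 t 17.2167
```

```bash
python3 -m handwheel '[{"tx":0,"ty":0,"tz":0,"roll":-0.12},{"tx":0,"ty":0,"tz":0,"roll":-0.12},{"tx":20,"ty":-2,"tz":0,"roll":-0.017},{"tx":39,"ty":-4,"tz":0,"roll":0},{"tx":39,"ty":-4,"tz":0,"roll":0},{"tx":39,"ty":-4,"tz":0,"roll":0},{"tx":39,"ty":-4,"tz":0,"roll":0},{"tx":39,"ty":-4,"tz":0,"roll":0},{"tx":39,"ty":-4,"tz":0,"roll":0},{"tx":39,"ty":-4,"tz":0,"roll":0},{"tx":39,"ty":-4,"tz":0,"roll":0},{"tx":39,"ty":-4,"tz":0,"roll":0}]'
python3 -m handwheel '[{"tx":39,"ty":-3.5,"tz":0,"roll":0},{"tx":24,"ty":-2,"tz":0,"roll":0},{"tx":0,"ty":0,"tz":0,"roll":0},{"tx":0,"ty":0,"tz":0,"roll":0},{"tx":0,"ty":0,"tz":0,"roll":0}]' >/dev/null
python3 - <<'E'
from h import *
v=View('wrist'); caps(v)
go(.5033,.2405,.0955,1.613)
E
```

```text
t: 18.22
tool_pos: [0.5107, 0.1779, 0.2479]
tool_rot: [-2.172, -2.265, 0.007]
contact_force: [0.5, 0.3, 0.6]
opening: 0.08
grip_force: 0.0
purple 1318 [0.5018 0.2947 0.126 ]
red 1172 [0.5029 0.2415 0.1259]
yaw 1.6119 roll -0.001 shift [  2.4718  -0.7543 154.0274] tilt 0.0030 t 18.6833
```

```bash
python3 -m handwheel '[{"tx":3,"ty":-0.5,"tz":20,"roll":0},{"tx":0,"ty":0,"tz":30,"roll":0},{"tx":0,"ty":0,"tz":30,"roll":0},{"tx":0,"ty":0,"tz":25,"roll":0},{"tx":0,"ty":0,"tz":20,"roll":0},{"tx":0,"ty":0,"tz":20,"roll":0},{"tx":0,"ty":0,"tz":10,"roll":0},{"tx":0,"ty":0,"tz":0,"roll":0},{"tx":0,"ty":0,"tz":0,"roll":0}]'
python3 -m handwheel '[{"tx":0,"ty":0,"tz":0,"roll":0},{"tx":0,"ty":0,"tz":0,"roll":0},{"tx":0,"ty":0,"tz":0,"roll":0},{"tx":0,"ty":0,"tz":0,"roll":0},{"tx":0,"ty":0,"tz":0,"roll":0},{"tx":0,"ty":0,"tz":0,"roll":0},{"tx":0,"ty":0,"tz":0,"roll":0},{"tx":0,"ty":0,"tz":0,"roll":0},{"tx":0,"ty":0,"tz":0,"roll":0},{"tx":0,"ty":0,"tz":0,"roll":0}]' 20 40
python3 -m handwheel '[{"tx":0,"ty":0,"tz":-10,"roll":0},{"tx":0,"ty":0,"tz":-20,"roll":0},{"tx":0,"ty":0,"tz":-30,"roll":0},{"tx":0,"ty":0,"tz":-35,"roll":0},{"tx":0,"ty":0,"tz":-35,"roll":0},{"tx":0,"ty":0,"tz":-20,"roll":0},{"tx":0,"ty":0,"tz":-10,"roll":0},{"tx":0,"ty":0,"tz":0,"roll":0},{"tx":0,"ty":0,"tz":0,"roll":0}]'
python3 - <<'E'
from h import *
inhand('red'); x,y=slot(2); go(x,y,.254,1.356)
E
```

```text
t: 19.43
tool_pos: [0.5041, 0.2413, 0.0961]
tool_rot: [-2.176, -2.266, 0.001]
contact_force: [-0.6, -0.7, -0.4]
opening: 0.0799
grip_force: 0.0
t: 20.27
tool_pos: [0.5046, 0.2425, 0.0977]
tool_rot: [2.174, 2.267, 0.002]
contact_force: [-1.7, -0.8, 4.9]
opening: 0.0327
grip_force: 39.5
t: 21.02
tool_pos: [0.5037, 0.242, 0.2555]
tool_rot: [-2.174, -2.267, 0.001]
contact_force: [0.3, -0.1, -1.8]
opening: 0.0323
grip_force: 39.9
red cap top [0.5044 0.2423 0.2845] minus tcp mm [ 1.5852  0.5404 31.0142] area 4484
body pts 809 lowest z 0.1642525021439863
  x,y at -30 mm [0.5019 0.2517 0.2229]
  x,y at -70 mm [0.5011 0.2516 0.1845]
yaw 1.6128 roll 1.613 shift [0. 0. 0.] tilt 0.0044 t 21.1167
yaw 1.6128 roll 0.257 shift [-464.5349  153.0498   -0.4941] tilt 0.0044 t 21.1167
```

```bash
python3 -m handwheel '[{"tx":0,"ty":0,"tz":0,"roll":0.12},{"tx":0,"ty":0,"tz":0,"roll":0.12},{"tx":-15,"ty":5,"tz":0,"roll":0.017},{"tx":-38,"ty":12.5,"tz":0,"roll":0},{"tx":-38,"ty":12.5,"tz":0,"roll":0},{"tx":-38,"ty":12.5,"tz":0,"roll":0},{"tx":-38,"ty":12.5,"tz":0,"roll":0},{"tx":-38,"ty":12.5,"tz":0,"roll":0},{"tx":-38,"ty":12.5,"tz":0,"roll":0},{"tx":-38,"ty":12.5,"tz":0,"roll":0},{"tx":-38,"ty":12.5,"tz":0,"roll":0},{"tx":-38,"ty":12.5,"tz":0,"roll":0}]'
python3 -m handwheel '[{"tx":-37,"ty":12,"tz":0,"roll":0},{"tx":-37,"ty":12,"tz":0,"roll":0},{"tx":-24,"ty":7,"tz":0,"roll":0},{"tx":-12,"ty":3.5,"tz":0,"roll":0},{"tx":0,"ty":0,"tz":0,"roll":0},{"tx":0,"ty":0,"tz":0,"roll":0},{"tx":0,"ty":0,"tz":0,"roll":0}]' >/dev/null
python3 - <<'E'
from h import *
inhand('red'); x,y=slot(2); go(x,y,.0965,1.356)
E
```

```text
t: 22.12
tool_pos: [0.5417, -0.1334, 0.2536]
tool_rot: [-2.444, -1.968, 0.003]
contact_force: [0.1, 0.4, -1.2]
opening: 0.0329
grip_force: 39.9
red cap top [ 0.5536 -0.2447  0.2843] minus tcp mm [ 0.4553  0.1746 28.2599] area 4469
body pts 341 lowest z 0.1664280585567877
  x,y at -30 mm [ 0.5512 -0.235   0.2253]
  x,y at -70 mm [ 0.5512 -0.2348  0.1857]
yaw 1.3577 roll 1.358 shift [0. 0. 0.] tilt 0.0007 t 22.8
yaw 1.3577 roll 0.002 shift [  0.186    0.1456 159.5478] tilt 0.0007 t 22.8
```

```bash
python3 -m handwheel '[{"tx":0,"ty":0.8,"tz":10,"roll":0},{"tx":0,"ty":0,"tz":25,"roll":0},{"tx":0,"ty":0,"tz":25,"roll":0},{"tx":0,"ty":0,"tz":20,"roll":0},{"tx":0,"ty":0,"tz":20,"roll":0},{"tx":0,"ty":0,"tz":15,"roll":0},{"tx":0,"ty":0,"tz":15,"roll":0},{"tx":0,"ty":0,"tz":15,"roll":0},{"tx":0,"ty":0,"tz":8,"roll":0},{"tx":0,"ty":0,"tz":4,"roll":0},{"tx":0,"ty":0,"tz":0,"roll":0},{"tx":0,"ty":0,"tz":0,"roll":0}]'
python3 -m handwheel '[{"tx":0,"ty":0,"tz":1,"roll":0},{"tx":0,"ty":0,"tz":1,"roll":0},{"tx":0,"ty":0,"tz":0,"roll":0},{"tx":0,"ty":0,"tz":0,"roll":0}]'
```

```text
t: 23.8
tool_pos: [0.5543, -0.2466, 0.0998]
tool_rot: [2.446, 1.97, 0.001]
contact_force: [0.3, 0.5, 0.2]
opening: 0.033
grip_force: 39.9
t: 24.13
tool_pos: [0.5543, -0.2469, 0.0978]
tool_rot: [2.446, 1.97, 0.001]
contact_force: [-0.5, -0.1, 0.3]
opening: 0.0327
grip_force: 40.0
```

```bash
python3 -m handwheel '[{"tx":0,"ty":0,"tz":1,"roll":0},{"tx":0,"ty":0,"tz":0,"roll":0},{"tx":0,"ty":0,"tz":0,"roll":0}]'
python3 -m handwheel '[{"tx":0,"ty":0,"tz":0,"roll":0},{"tx":0,"ty":0,"tz":0,"roll":0},{"tx":0,"ty":0,"tz":0,"roll":0},{"tx":0,"ty":0,"tz":0,"roll":0},{"tx":0,"ty":0,"tz":0,"roll":0},{"tx":0,"ty":0,"tz":0,"roll":0}]' 80
python3 -m handwheel '[{"tx":0,"ty":0,"tz":-10,"roll":0},{"tx":0,"ty":0,"tz":-25,"roll":0},{"tx":0,"ty":0,"tz":-40,"roll":0},{"tx":0,"ty":0,"tz":-40,"roll":0},{"tx":0,"ty":0,"tz":-30,"roll":0},{"tx":0,"ty":0,"tz":-10,"roll":0},{"tx":0,"ty":0,"tz":0,"roll":0},{"tx":0,"ty":0,"tz":0,"roll":0}]'
python3 - <<'E'
from h import *
v=View('wrist'); [placed(v,n) for n in ('blue','yellow','red')]
go(.503,.295,.255,1.613)
E
```

```text
t: 24.38
tool_pos: [0.5544, -0.2472, 0.0978]
tool_rot: [2.446, 1.969, 0.001]
contact_force: [-0.6, 0.7, 4.9]
opening: 0.0325
grip_force: 40.6
t: 24.88
tool_pos: [0.5538, -0.2467, 0.0961]
tool_rot: [-2.447, -1.97, 0.0]
contact_force: [0.3, -0.5, 0.6]
opening: 0.0801
grip_force: 0.0
t: 25.55
tool_pos: [0.5539, -0.2467, 0.2514]
tool_rot: [2.447, 1.97, 0.0]
contact_force: [-0.6, 0.1, -0.8]
opening: 0.0798
grip_force: 0.0
blue cap top [ 0.5768 -0.1408  0.127 ] slot 0 own x,y err mm [ 0.7309 -3.1624] area 1528
yellow cap top [ 0.564  -0.1937  0.127 ] slot 1 own x,y err mm [-0.4532 -2.7483] area 1289
red cap top [ 0.5503 -0.2466  0.127 ] slot 2 own x,y err mm [-2.5898 -2.5009] area 1096
yaw 1.3558 roll -0.257 shift [542.9262 -27.284   -5.5385] tilt 0.0027 t 25.6
```

Red is in slot 2. Last is purple.

```bash
python3 -m handwheel '[{"tx":0,"ty":0,"tz":0,"roll":-0.12},{"tx":0,"ty":0,"tz":0,"roll":-0.12},{"tx":20,"ty":-1,"tz":0,"roll":-0.017},{"tx":40,"ty":-2,"tz":0,"roll":0},{"tx":40,"ty":-2,"tz":0,"roll":0},{"tx":40,"ty":-2,"tz":0,"roll":0},{"tx":40,"ty":-2,"tz":0,"roll":0},{"tx":40,"ty":-2,"tz":0,"roll":0},{"tx":40,"ty":-2,"tz":0,"roll":0},{"tx":40,"ty":-2,"tz":0,"roll":0},{"tx":40,"ty":-2,"tz":0,"roll":0},{"tx":40,"ty":-2,"tz":0,"roll":0}]'
python3 -m handwheel '[{"tx":40,"ty":-2,"tz":0,"roll":0},{"tx":40,"ty":-2,"tz":0,"roll":0},{"tx":40,"ty":-2,"tz":0,"roll":0},{"tx":30,"ty":-1.5,"tz":0,"roll":0},{"tx":14,"ty":-1,"tz":0,"roll":0},{"tx":0,"ty":0,"tz":0,"roll":0},{"tx":0,"ty":0,"tz":0,"roll":0},{"tx":0,"ty":0,"tz":0,"roll":0}]' >/dev/null
python3 - <<'E'
from h import *
v=View('wrist'); caps(v)
go(.5025,.295,.0955,1.613)
E
```

```text
t: 26.6
tool_pos: [0.5173, 0.1339, 0.2479]
tool_rot: [-2.172, -2.265, 0.006]
contact_force: [0.7, -0.1, 0.1]
opening: 0.0801
grip_force: 0.0
purple 1138 [0.5018 0.2957 0.1259]
yaw 1.6111 roll -0.002 shift [  0.8905  -1.4272 154.8503] tilt 0.0018 t 27.3167
```

```bash
python3 -m handwheel '[{"tx":1,"ty":-1.5,"tz":20,"roll":0},{"tx":0,"ty":0,"tz":30,"roll":0},{"tx":0,"ty":0,"tz":30,"roll":0},{"tx":0,"ty":0,"tz":25,"roll":0},{"tx":0,"ty":0,"tz":20,"roll":0},{"tx":0,"ty":0,"tz":20,"roll":0},{"tx":0,"ty":0,"tz":10,"roll":0},{"tx":0,"ty":0,"tz":0,"roll":0},{"tx":0,"ty":0,"tz":0,"roll":0}]'
python3 -m handwheel '[{"tx":0,"ty":0,"tz":0,"roll":0},{"tx":0,"ty":0,"tz":0,"roll":0},{"tx":0,"ty":0,"tz":0,"roll":0},{"tx":0,"ty":0,"tz":0,"roll":0},{"tx":0,"ty":0,"tz":0,"roll":0},{"tx":0,"ty":0,"tz":0,"roll":0},{"tx":0,"ty":0,"tz":0,"roll":0},{"tx":0,"ty":0,"tz":0,"roll":0},{"tx":0,"ty":0,"tz":0,"roll":0},{"tx":0,"ty":0,"tz":0,"roll":0}]' 20 40
python3 -m handwheel '[{"tx":0,"ty":0,"tz":-10,"roll":0},{"tx":0,"ty":0,"tz":-20,"roll":0},{"tx":0,"ty":0,"tz":-30,"roll":0},{"tx":0,"ty":0,"tz":-35,"roll":0},{"tx":0,"ty":0,"tz":-35,"roll":0},{"tx":0,"ty":0,"tz":-20,"roll":0},{"tx":0,"ty":0,"tz":-10,"roll":0},{"tx":0,"ty":0,"tz":0,"roll":0},{"tx":0,"ty":0,"tz":0,"roll":0}]'
python3 - <<'E'
from h import *
inhand('purple'); x,y=slot(3); go(x,y,.254,1.356)
E
```

```text
t: 28.07
tool_pos: [0.5026, 0.2958, 0.0964]
tool_rot: [-2.176, -2.266, 0.001]
contact_force: [0.7, 0.8, 0.3]
opening: 0.0797
grip_force: 0.0
t: 28.9
tool_pos: [0.5029, 0.2971, 0.0977]
tool_rot: [2.174, 2.268, 0.002]
contact_force: [-1.0, -0.0, 5.9]
opening: 0.0328
grip_force: 39.5
t: 29.65
tool_pos: [0.5021, 0.2965, 0.2555]
tool_rot: [-2.174, -2.267, 0.001]
contact_force: [-0.2, 0.3, -1.5]
opening: 0.0328
grip_force: 39.9
purple cap top [0.5029 0.2962 0.2844] minus tcp mm [ 1.6469  0.1074 31.0094] area 4433
body pts 894 lowest z 0.1636389490301115
  x,y at -30 mm [0.5015 0.3053 0.2229]
  x,y at -70 mm [0.4996 0.3055 0.1842]
yaw 1.6128 roll 1.613 shift [0. 0. 0.] tilt 0.0045 t 29.75
yaw 1.6128 roll 0.257 shift [-572.1336  166.2696   -0.6215] tilt 0.0045 t 29.75
```

```bash
python3 -m handwheel '[{"tx":0,"ty":0,"tz":0,"roll":0.12},{"tx":0,"ty":0,"tz":0,"roll":0.12},{"tx":-15,"ty":4,"tz":0,"roll":0.017},{"tx":-38,"ty":11,"tz":0,"roll":0},{"tx":-38,"ty":11,"tz":0,"roll":0},{"tx":-38,"ty":11,"tz":0,"roll":0},{"tx":-38,"ty":11,"tz":0,"roll":0},{"tx":-38,"ty":11,"tz":0,"roll":0},{"tx":-38,"ty":11,"tz":0,"roll":0},{"tx":-38,"ty":11,"tz":0,"roll":0},{"tx":-38,"ty":11,"tz":0,"roll":0},{"tx":-38,"ty":11,"tz":0,"roll":0}]'
python3 -m handwheel '[{"tx":-38,"ty":11,"tz":0,"roll":0},{"tx":-38,"ty":11,"tz":0,"roll":0},{"tx":-38,"ty":11,"tz":0,"roll":0},{"tx":-38,"ty":11,"tz":0,"roll":0},{"tx":-38,"ty":11,"tz":0,"roll":0},{"tx":-18,"ty":5,"tz":0,"roll":0},{"tx":-9,"ty":3,"tz":0,"roll":0},{"tx":0,"ty":0,"tz":0,"roll":0},{"tx":0,"ty":0,"tz":0,"roll":0},{"tx":0,"ty":0,"tz":0,"roll":0}]' >/dev/null
python3 - <<'E'
from h import *
inhand('purple'); x,y=slot(3); go(x,y,.0965,1.356)
E
```

```text
t: 30.75
tool_pos: [0.5258, -0.0758, 0.2537]
tool_rot: [-2.444, -1.968, 0.003]
contact_force: [1.2, -0.3, -0.6]
opening: 0.0326
grip_force: 40.0
purple cap top [ 0.5431 -0.298   0.2847] minus tcp mm [ 0.4382 -0.1837 28.3488] area 4409
body pts 315 lowest z 0.16699353231503533
  x,y at -30 mm [ 0.5426 -0.289   0.226 ]
  x,y at -70 mm [ 0.5422 -0.2889  0.1867]
yaw 1.3579 roll 1.358 shift [0. 0. 0.] tilt 0.0004 t 31.6833
yaw 1.3579 roll 0.002 shift [ -0.6304  -0.7777 159.8511] tilt 0.0004 t 31.6833
```

```bash
python3 -m handwheel '[{"tx":0,"ty":0,"tz":10,"roll":0},{"tx":0,"ty":0,"tz":25,"roll":0},{"tx":0,"ty":0,"tz":25,"roll":0},{"tx":0,"ty":0,"tz":20,"roll":0},{"tx":0,"ty":0,"tz":20,"roll":0},{"tx":0,"ty":0,"tz":15,"roll":0},{"tx":0,"ty":0,"tz":15,"roll":0},{"tx":0,"ty":0,"tz":15,"roll":0},{"tx":0,"ty":0,"tz":8,"roll":0},{"tx":0,"ty":0,"tz":4,"roll":0},{"tx":0,"ty":0,"tz":1,"roll":0},{"tx":0,"ty":0,"tz":0,"roll":0}]'
python3 -m handwheel '[{"tx":0,"ty":0,"tz":1,"roll":0},{"tx":0,"ty":0,"tz":1,"roll":0},{"tx":0,"ty":0,"tz":0,"roll":0},{"tx":0,"ty":0,"tz":0,"roll":0}]'
```

```text
t: 32.68
tool_pos: [0.5427, -0.2995, 0.0987]
tool_rot: [2.446, 1.97, 0.001]
contact_force: [0.2, -0.5, 0.1]
opening: 0.0325
grip_force: 39.9
t: 33.02
tool_pos: [0.543, -0.3001, 0.0978]
tool_rot: [2.445, 1.969, 0.001]
contact_force: [-1.0, 0.1, 4.9]
opening: 0.0329
grip_force: 40.5
```

Foot contact (4.9 N): release, retreat and check all four.

```bash
python3 -m handwheel '[{"tx":0,"ty":0,"tz":0,"roll":0},{"tx":0,"ty":0,"tz":0,"roll":0},{"tx":0,"ty":0,"tz":0,"roll":0},{"tx":0,"ty":0,"tz":0,"roll":0},{"tx":0,"ty":0,"tz":0,"roll":0},{"tx":0,"ty":0,"tz":0,"roll":0}]' 80
python3 -m handwheel '[{"tx":0,"ty":0,"tz":-10,"roll":0},{"tx":0,"ty":0,"tz":-25,"roll":0},{"tx":0,"ty":0,"tz":-40,"roll":0},{"tx":0,"ty":0,"tz":-40,"roll":0},{"tx":0,"ty":0,"tz":-40,"roll":0},{"tx":-10,"ty":-10,"tz":-10,"roll":0},{"tx":-15,"ty":-25,"tz":0,"roll":0},{"tx":-15,"ty":-25,"tz":0,"roll":0},{"tx":-15,"ty":-25,"tz":0,"roll":0},{"tx":-15,"ty":-25,"tz":0,"roll":0},{"tx":0,"ty":0,"tz":0,"roll":0},{"tx":0,"ty":0,"tz":0,"roll":0}]'
python3 - <<'E'
from h import *
for c in ('wrist','side','top'):
    v=View(c); print(c); [placed(v,n) for n in HUE]
    if c!='side': cv2.imwrite(f'pics/{c}9.png',v.im[:,:,::-1])
E
```

```text
t: 33.52
tool_pos: [0.5422, -0.2995, 0.096]
tool_rot: [-2.447, -1.97, 0.0]
contact_force: [-0.1, 0.4, -0.8]
opening: 0.08
grip_force: 0.0
t: 34.52
tool_pos: [0.4191, -0.3451, 0.2622]
tool_rot: [2.448, 1.967, 0.001]
contact_force: [0.2, -0.2, 0.7]
opening: 0.0802
grip_force: 0.0
wrist
purple cap top [ 0.5407 -0.3017  0.127 ] slot 3 own x,y err mm [-0.2447 -3.5909] area 1236
yellow cap top [ 0.5583 -0.2112  0.1132] slot 1 own x,y err mm [ -2.3278 -21.0855] area 26
red cap top [ 0.5501 -0.2486  0.127 ] slot 2 own x,y err mm [-2.3493 -4.4873] area 1519
side
purple cap top [ 0.54   -0.2949  0.1278] slot 3 own x,y err mm [-2.4095  2.9289] area 66
yellow cap top [ 0.5643 -0.1874  0.1278] slot 1 own x,y err mm [-1.5272  3.5185] area 90
red cap top [ 0.5519 -0.241   0.128 ] slot 2 own x,y err mm [-2.1874  3.312 ] area 76
blue cap top [ 0.5765 -0.1342  0.1278] slot 0 own x,y err mm [-0.9224  3.2298] area 97
top
purple cap top [ 0.5402 -0.3014  0.1283] slot 3 own x,y err mm [-0.8445 -3.3691] area 192
yellow cap top [ 0.5627 -0.1931  0.1282] slot 1 own x,y err mm [-1.8783 -2.3895] area 213
red cap top [ 0.393  -0.2412  0.5858] slot 3 own x,y err mm [-157.4934   24.0805] area 1112
blue cap top [ 0.5754 -0.1399  0.1279] slot 0 own x,y err mm [-0.813  -2.6193] area 210
```

View pics/wrist9.png

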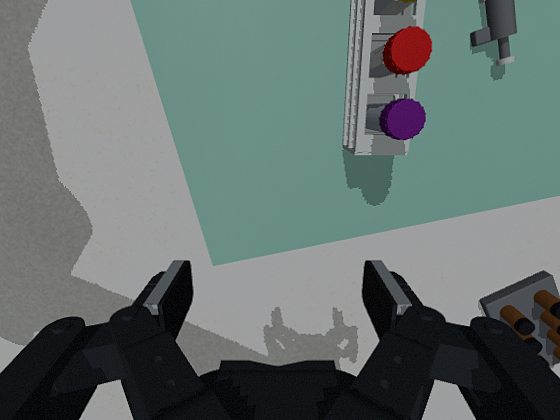

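View pics/top9.png

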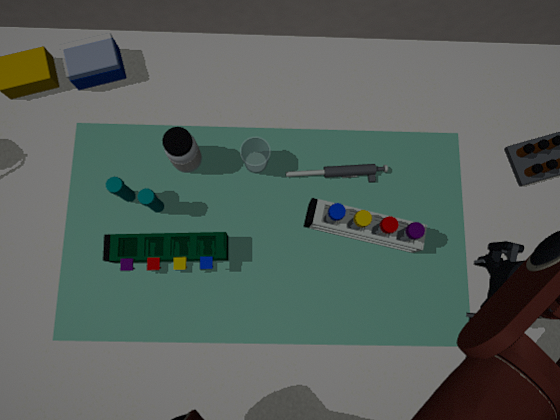

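The top view shows the white rack from its black end as blue (337,212), yellow (363,219), red (389,225), purple (415,231). That is the mirror of the clips. All cap tops are at z ≈ 0.127, within about 4 mm of the slot centres, and the bystanders are unmoved. Handing in.

```bash
python3 -c "
from station import ctrl
print(ctrl.finish_job())"
```

```text
the job is handed in; nothing more can be done
None
```

All four tubes stand upright and released in the white rack in mirrored order: from the black end, blue, yellow, red, purple. The job is handed in; no verdict came back.

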